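Find the blind hole of a spacer on a feeler pin and hold it hole-up

ROBOT

A 6-joint arm with a two-finger parallel gripper is mounted at the origin on a cart in front of the work surface, level with it; the furniture and walls round the work are solid. World frame = base frame: x ahead of the robot, y to its left, z up, the work surface at z = 0. Lengths are in m, angles in rad, forces in N, time in s.
With the tool pointing down it reaches from about 0.375 to 0.9 m from the base axis. Payload 3.1 kg.
Tool frame: the origin (TCP) lies at the very end of the fingers, on their centre line; the grasp point (between the pads) lies 19 mm behind it; z points along the fingers, y is the direction in which the jaws open and shut (so a half turn about z gives the same grasp; the last joint's range is limited). The gripper opens to 87 mm and grips with 3 to 60 N. Pads are 19 mm wide; open, the fingers measure 117 mm over their backs; the gripper's body (75 mm by 190 mm) begins 51 mm behind the grasp point.
Start: joints at [-1.409, 0.527, 1.433, -0, 1.181, -0.178], TCP at [0.209, -0.589, 0.223] pointing down, gripper open.
Joint ranges: [-3.08, 3.08], [-0.75, 2.2], [0.22, 2.44], [-1.43, 4.57], [0, 2.65], [-2.85, 2.85]. Speed limits (rad/s): [2.79, 2.79, 3.14, 3.14, 3.14, 3.14].

INTERFACE

Orientations are given as a unit quaternion [x, y, z, w].
In Python, from rig import robot, optics gives the robot as it stands.
- The arm moves only by the shell command python3 -m inch 'ROWS' [FORCE]. ROWS is JSON, a list of rows, each an object of numbers: "ax", "ay", "az": the turn, a rotation vector about the tool's x, y, z in rad; "dx", "dy", "dz": the shift along the tool's x, y, z in mm; "gripper": the opening in per cent of the stroke, from 0 (shut) to 100 (fully open). In form: [{"ax": .., "ay": .., "az": .., "dx": .., "dy": .., "dz": .., "gripper": ..}, ...]. A call has 1 to 8 rows; each row shifts and turns the commanded pose from where the row before left it, along the tool's axes as they then stand; what a row does not reach is not made up. A row lasts 1/10 s, in which the tool goes at most 50 mm and 8.59 degrees, less where a joint would pass 70% of its speed; a pose out of reach is approached as far as the arm can. A call with a gripper value outside its range is refused whole. The fingers move at their own pace and stop on an object; FORCE is the grip in N (left out, the last holds). Time passes only in rows, so rows that do not move let the fingers close. It gives the time, the measured TCP pose, the force and the opening at its end, in the units of the state.
- robot.get_obs(): the state, without advancing time (a new reading comes with each control period).
- optics.camera(name): name is "scene" or "top"; returns a dict with "img" (480x640x3 uint8, red, green, blue), "depth" (480x640 float32, m along the optical axis (not along the pixel's ray), 0 where there is no reading), "camera_matrix" (3x3 intrinsics, pixels), "position" and "attitude" of the camera in the world. Camera axes: x right, y up, looking along -z (the intrinsics and any distortion apply to the point x, -y, -z); pixel columns grow to the right and rows downward; lengths in m; the calibration is good to about 2 mm. A picture is of the moment at which its call begins.
- robot.hand_in(): hands the job in, once; it reports no verdict.
The state is a dict: "time": time; "q": joint angles; "joint_velocities": joint speeds; "joint_torque": joint torques, N m; "position": TCP position; "tool_rot": TCP orientation; "ft_force": force on the tool from outside, world axes, zero at the start; "moment": the same for the moment, N m; "grip_width": finger opening in m.
Only numpy, scipy, OpenCV 4.12 (cv2) and the standard library are available. Lean on these libraries where they do the work, as an engineer would, in place of code of your own. Each camera call takes 0.05 s, during which the arm holds its last target.

TASK

Both ends of the square steel spacer look alike, but only one has the deep blind hole; the other is just a shallow recess. Pick the spacer up and feel for the hole on the level pin of the feeler stand until the pin goes well into it (at least 2 cm), then draw it off and hold it still and upright in the gripper with the deep hole facing up, touching nothing else, in front of the big case and with its middle at least 23 cm above the table. Finish while still holding it there, and leave the valve block and the bearing where they are.

Things in the scene. Friction and masses are not known exactly. Their poses are not given: they have to be found in the camera images.
- spacer: Loose square steel bar, 36 x 36 x 80 mm, 0.25 to 0.5 kg, lying on one long side on the table. Origin: middle of its underside as it lies. x runs along its 80 mm length, towards the end with the deep hole; z up as it lies. In the +x end a round blind hole of 22 mm diameter, 38 mm deep, on the bar's long axis; in the -x end a recess of the same diameter only 5 mm deep.
- spacer_mid (a point): Centre of the spacer, on the long axis of the bar (18 mm above spacer's origin as it lies); axes as spacer.
- hole_mouth (a point): Centre of the mouth of the spacer's deep hole, 40 mm from spacer_mid along +x; axes as spacer.
- feeler: Fixed feeler stand: dark foot plate 100 x 70 x 12 mm, grey square post 34 mm wide and 138 mm high, and a level round steel pin of 14 mm diameter that sticks out of the post 120 mm above the table. Origin: on the table, under the pin's middle part (20 mm behind the tip). The pin points along the stand's -x, roughly towards the robot. z up.
- pin_tip (a point): Tip (domed) of the feeler pin, 120 mm above the table; the pin runs from here along +x of its own frame (level) 44 mm to a collar 24 mm across, and the post begins at 50 mm. Axes as feeler.
- valve_block: Loose bystander: grey valve block 71 x 104 x 54 mm with a plug, on the table near the far case. Origin: centre of its underside. Leave it alone.
- bearing_6204: Loose bystander: ball bearing lying flat, 47 mm across, 14 mm high. Origin: centre of its underside. Leave it alone. Other obstacles round the work: the fixed black tool box between robot and work (top 178 mm above the table, far edge at about x = 0.46) and the fixed big black case behind (226 mm high, its front at about x = 0.80).
Things that resemble listed ones, but are neither listed nor needed, are in the scene too. Of the things shaped like the spacer, the steel one is meant.

How it is judged:
By the outcome, as a careful person would: the job done as asked, in the order asked, and still so for the second after the job is handed in, while the arm keeps its last pose, push and grip.
It also fails if it takes over 51 s, if anything falls off the work surface, if the arm or the gripper's body presses on something with over 40 N, if the wrist force passes 120 N, or if a joint passes its speed limit or range.

## Working session

There is one attempt and no reset: what is moved stays moved. The work goes in short steps, Python scripts to look and compute and a shell command to move; the robot and the scene stay as the last step left them, time stands still between calls to the robot, and variables do not carry over. Pictures are saved under pics/ and viewed, and the job is handed in when it is done.

```bash
ls; mkdir -p pics; python3 - <<'E'
from rig import robot, optics
import cv2,numpy as np
for n in("scene","top"):
    c=optics.camera(n); cv2.imwrite(f"pics/{n}0.png",c["img"][:,:,::-1]); np.savez(f"{n}0.npz",**c)
    print(n,c["camera_matrix"],c["position"],c["attitude"],[k for k in c])
print(robot.get_obs())
E
```

```text
pics
scene [[445.42032154   0.         314.70974539]
 [  0.         445.42032154 241.04322421]
 [  0.           0.           1.        ]] [0.33834442 0.54089597 0.65803194] [-0.09975406  0.40007588  0.8823833  -0.2266895 ] ['img', 'depth', 'camera_matrix', 'position', 'attitude']
top [[489.13502689   0.         314.40573091]
 [  0.         489.13502689 243.11321001]
 [  0.           0.           1.        ]] [ 0.59023913 -0.00161473  0.96866912] [ 0.03475431 -0.01644531 -0.70282076  0.71032716] ['img', 'depth', 'camera_matrix', 'position', 'attitude']
{'time': 0.1, 'q': array([-1.40847335e+00,  5.28363457e-01,  1.43378901e+00, -2.83076774e-06,
        1.18141512e+00, -1.78510734e-01]), 'joint_velocities': array([-6.82404648e-04, -1.11255244e-03, -2.20129348e-03, -9.75302486e-04,
       -9.37471085e-04,  6.27783147e-05]), 'joint_torque': array([ 1.31764773e-04, -4.40984237e+01, -1.77151287e+01,  6.34513004e-02,
        5.33836358e-02, -3.51773292e-05]), 'position': array([ 0.20883095, -0.58836665,  0.22167077]), 'tool_rot': array([ 9.85513585e-01,  1.69593629e-01,  6.68347468e-06, -9.87443272e-04]), 'ft_force': array([ 0.61842652,  0.18160573, -0.8099021 ]), 'moment': array([-0.01682989, -0.00430985,  0.01283395]), 'grip_width': 0.08655624850505371}
```

View pics/scene0.png

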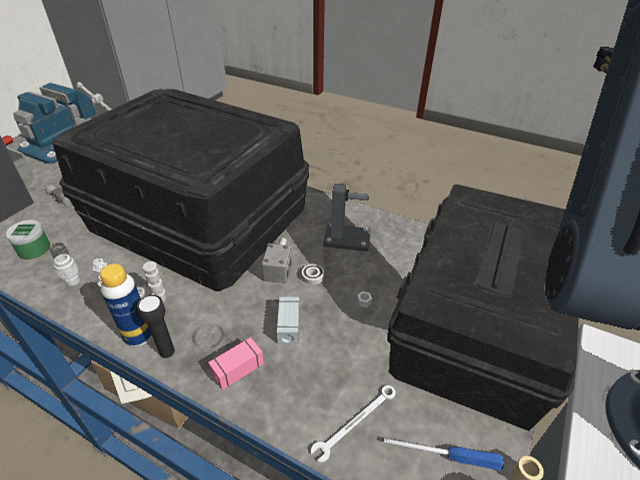

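View pics/top0.png

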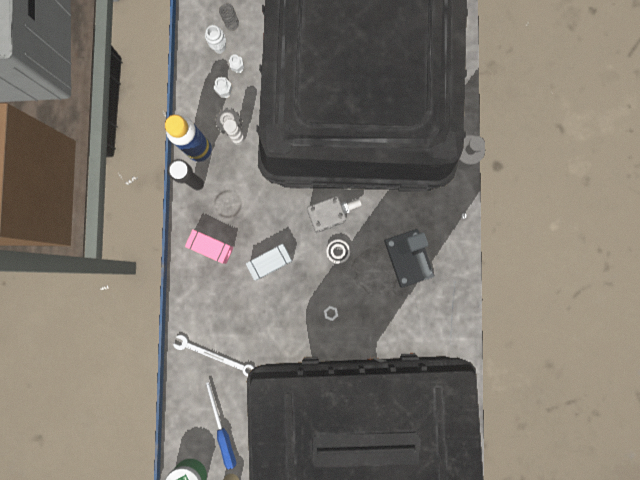

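Two things are shaped like the spacer: the pink bar (top 210,245; scene 237,363) and the light grey steel bar (top 269,261; scene 288,320). The steel-coloured one fits the description. Next I enlarge it to confirm.

```bash
cat > h.py <<'E'
import numpy as np,cv2
from scipy.spatial.transform import Rotation as R
def load(n): return dict(np.load(n))
def cloud(c):
    K=c["camera_matrix"];d=c["depth"];v,u=np.mgrid[:480,:640]
    p=np.stack([(u-K[0,2])/K[0,0]*d,-(v-K[1,2])/K[1,1]*d,-d],-1)
    w=p@R.from_quat(c["attitude"]).as_matrix().T+c["position"]
    w[d==0]=np.nan
    return w
def onz(c,u,v,z):
    K=c["camera_matrix"];r=np.array([(u-K[0,2])/K[0,0],-(v-K[1,2])/K[1,1],-1])
    r=R.from_quat(c["attitude"]).apply(r); t=(z-c["position"][2])/r[2]
    return c["position"]+t*r
def proj(c,P):
    K=c["camera_matrix"];p=R.from_quat(c["attitude"]).inv().apply(np.atleast_2d(P)-c["position"])
    return np.stack([K[0,2]+K[0,0]*p[:,0]/-p[:,2],K[1,2]-K[1,1]*p[:,1]/-p[:,2]],-1)
def crop(c,u0,v0,u1,v1,s,name):
    cv2.imwrite(name,cv2.resize(c["img"][v0:v1,u0:u1,::-1].copy(),None,fx=s,fy=s,interpolation=cv2.INTER_CUBIC))
E
python3 - <<'E'
from h import *
s=load("scene0.npz");t=load("top0.npz")
crop(s,210,280,340,380,6,"pics/c1.png")
crop(t,230,220,330,290,8,"pics/c2.png")
crop(t,370,210,450,290,7,"pics/c3.png")
crop(s,300,170,400,260,6,"pics/c4.png")
wt=cloud(t);ws=cloud(s)
for n,w in(("t",wt),("s",ws)):
    for lo,hi,xr,yr in((0.028,0.045,(.5,.62),(.02,.15)),(.126,.15,(.5,.7),(-.3,-.1)),(.105,.132,(.5,.7),(-.3,-.1))):
        m=(w[...,2]>lo)&(w[...,2]<hi)&(w[...,0]>xr[0])&(w[...,0]<xr[1])&(w[...,1]>yr[0])&(w[...,1]<yr[1])
        P=w[m]; v,u=np.where(m)
        if len(P)<5: print(n,"none");continue
        print(n,lo,len(P),P.mean(0),"px",u.min(),u.max(),v.min(),v.max(),cv2.minAreaRect((P[:,:2]*1000).astype(np.float32)), np.median(P[:,2]))
E
```

```text
t 0.028 376 [0.60812896 0.12162269 0.03546584] px 248 286 263 280 ((602.69091796875, 112.89496612548828), (32.54403305053711, 72.8019027709961), 0.7124337553977966) 0.035336674230491805
t 0.126 408 [ 0.64736314 -0.15511842  0.13459336] px 405 428 233 275 ((632.3323974609375, -161.40322875976562), (72.0047607421875, 34.35409164428711), 19.272275924682617) 0.1361379831691521
t 0.105 288 [ 0.62396978 -0.16100973  0.12442818] px 403 430 238 277 ((631.6089477539062, -161.513427734375), (76.92927551269531, 26.677722930908203), 31.402366638183594) 0.1249409158717778
s 0.028 329 [0.60785329 0.12741845 0.03450064] px 279 298 304 335 ((616.9553833007812, 120.52134704589844), (31.352378845214844, 64.8111572265625), 28.501995086669922) 0.03468373247848788
s 0.126 195 [ 0.65070972 -0.14747738  0.1336925 ] px 332 365 184 197 ((641.06005859375, -159.1701202392578), (67.91647338867188, 34.48082733154297), 35.90402603149414) 0.1352589269399197
s 0.105 315 [ 0.6350382  -0.14868288  0.12086229] px 332 368 187 205 ((632.0978393554688, -151.52264404296875), (75.19930267333984, 26.346519470214844), 15.828644752502441) 0.12193992918369556
```

View pics/c1.png

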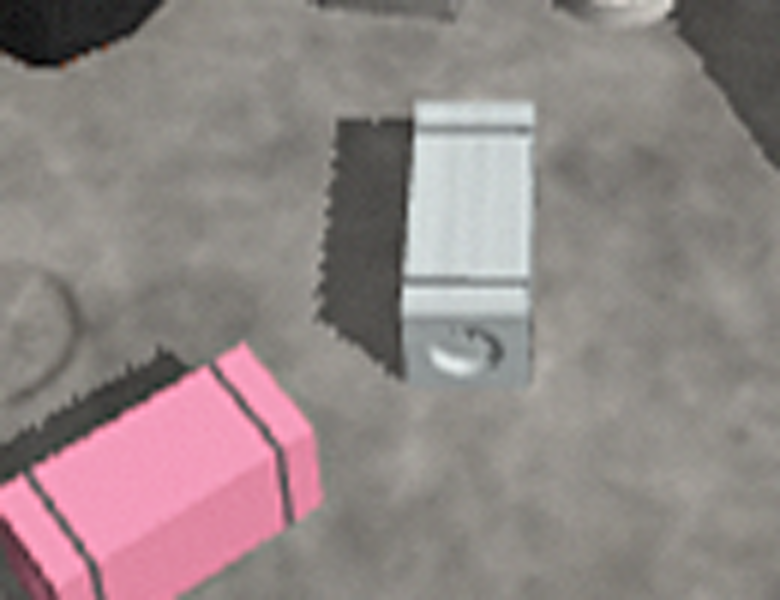

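View pics/c2.png

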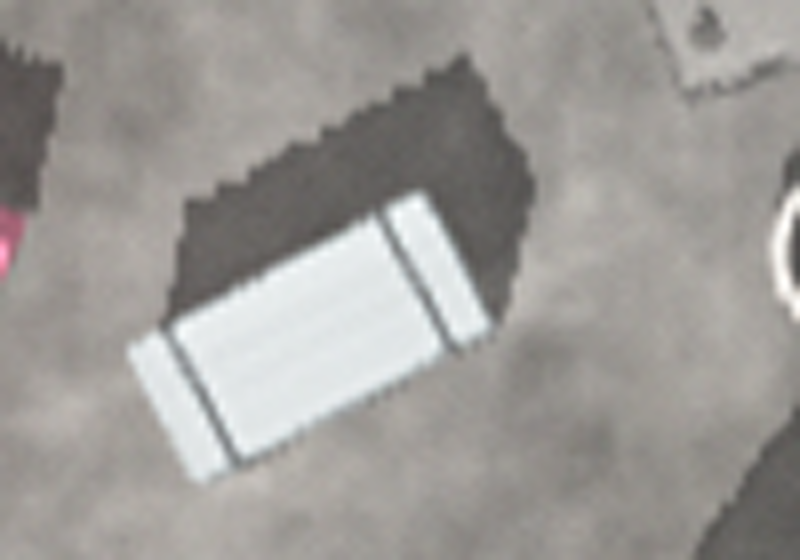

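View pics/c3.png

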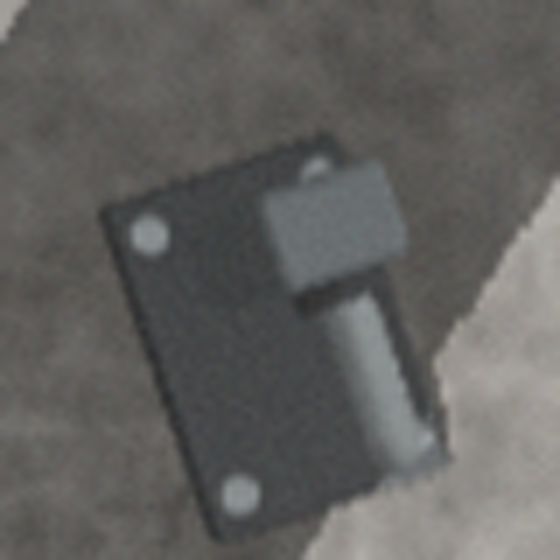

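View pics/c4.png

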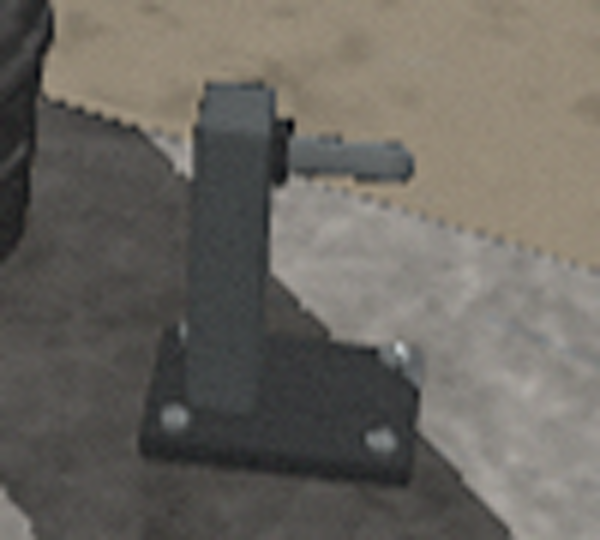

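The crop confirms the steel bar at scene (288,320). Its visible end, facing +y, shows a round hole near scene (288,338). I now compute exact poses and see whether the depth says anything about that hole.

```bash
python3 - <<'E'
from h import *
s=load("scene0.npz");t=load("top0.npz")
def f(c,U,V,sc,u0,v0,z): return onz(c,(U+.5)/sc-.5+u0,(V+.5)/sc-.5+v0,z)
print("top spacer");C=np.array([f(t,U,V,8,230,220,.036) for U,V in((130,348),(205,482),(495,325),(422,192))])
print(C.round(4),C.mean(0),[np.linalg.norm(C[i]-C[i-1]).round(4) for i in range(4)])
a=(C[0]+C[1]-C[2]-C[3])/2;print("axis yaw (toward +y end)",np.degrees(np.arctan2(a[1],a[0])))
print("scene spacer");D=np.array([f(s,U,V,6,210,280,.036) for U,V in((416,100),(535,100),(530,315),(402,315))])
print(D.round(4),D.mean(0),[np.linalg.norm(D[i]-D[i-1]).round(4) for i in range(4)])
a2=(D[2]+D[3]-D[0]-D[1])/2;print(np.degrees(np.arctan2(a2[1],a2[0])))
# hole depth
c=(C.mean(0)+D.mean(0))/2; c[2]=.018
a=a/np.linalg.norm(a)
w=cloud(s); L=(w-c)@a; lat=np.cross([0,0,1],a); Q=(w-c)@lat
for v in range(330,346): print(v,[f"{1000*L[v,u]:.0f}/{1000*(w[v,u,2]-.018):.0f}" for u in range(279,299,2)])
# feeler
print("post top");
P=np.array([f(t,U,V,7,370,210,.138) for U,V in((263,196),(380,160),(407,247),(295,292))]);print(P.round(4),P.mean(0),[np.linalg.norm(P[i]-P[i-1]).round(4) for i in range(4)])
print("foot"); F=np.array([f(t,U,V,7,370,210,.012) for U,V in((100,213),(328,133),(448,460),(218,540))]);print(F.round(4),F.mean(0),[np.linalg.norm(F[i]-F[i-1]).round(4) for i in range(4)])
for X in(F[3]-F[0],P[3]-P[0],P[2]-P[1],F[2]-F[1]): print(np.degrees(np.arctan2(X[1],X[0])))
print("tip top cam", f(t,415,460,7,370,210,.12), f(t,356,308,7,370,210,.127))
print("scene post top");P=np.array([f(s,U,V,6,300,170,.138) for U,V in((205,86),(272,86),(270,132),(192,130))]);print(P.round(4),P.mean(0))
print("scene tip",f(s,410,163,6,300,170,.12))
# pin points
for n,w in(("t",cloud(t)),("s",cloud(s))):
    m=(w[...,2]>.115)&(w[...,2]<.13)&(w[...,0]<.635)&(w[...,0]>.5)&(w[...,1]<-.12)&(w[...,1]>-.25)
    v,u=np.where(m)
    for V in (sorted(set(v)) if n=="t" else []):
        k=v==V;p=w[V,u[k]];print(V,u[k].min(),u[k].max(),p.mean(0).round(4),p[:,2].max().round(4))
E
```

```text
top spacer
[[0.6182 0.1538 0.036 ]
 [0.5865 0.1352 0.036 ]
 [0.6247 0.0664 0.036 ]
 [0.6563 0.0844 0.036 ]] [0.62143674 0.10995847 0.036     ] [np.float64(0.0791), np.float64(0.0368), np.float64(0.0786), np.float64(0.0364)]
axis yaw (toward +y end) 118.91309799006956
scene spacer
[[0.6588 0.0863 0.036 ]
 [0.6267 0.0685 0.036 ]
 [0.5868 0.1398 0.036 ]
 [0.6189 0.1574 0.036 ]] [0.62279637 0.1129882  0.036     ] [np.float64(0.0816), np.float64(0.0367), np.float64(0.0817), np.float64(0.0366)]
119.27133884179493
330 ['37/18', '37/18', '36/16', '36/16', '37/17', '37/17', '36/16', '36/16', '35/15', '36/16']
331 ['39/17', '38/16', '39/17', '37/15', '40/18', '38/16', '40/18', '39/17', '37/15', '38/16']
332 ['40/16', '40/15', '40/16', '41/17', '41/17', '41/17', '41/18', '41/17', '42/18', '41/17']
333 ['41/14', '41/15', '41/14', '42/15', '41/15', '40/13', '41/15', '40/13', '41/14', '41/15']
334 ['42/13', '41/11', '40/10', '41/11', '41/12', '42/12', 'nan/nan', '41/12', '41/12', '41/12']
335 ['40/7', '42/11', '41/9', '36/2', '36/2', '35/1', '41/9', '42/10', '41/9', '42/11']
336 ['41/6', '42/7', '
[... 2189 characters left out ...]
207 -0.1646  0.1237] 0.1261
263 419 426 [ 0.619  -0.1653  0.1248] 0.127
264 419 427 [ 0.6173 -0.1663  0.124 ] 0.1278
265 419 427 [ 0.6155 -0.1661  0.1248] 0.1278
266 420 427 [ 0.6138 -0.1668  0.1256] 0.1278
267 420 428 [ 0.6121 -0.1678  0.1251] 0.1286
268 420 428 [ 0.6104 -0.1678  0.1247] 0.1291
269 421 428 [ 0.6087 -0.1688  0.1241] 0.1263
270 421 429 [ 0.607  -0.1696  0.1245] 0.1282
271 421 429 [ 0.6053 -0.1694  0.1249] 0.1286
272 422 429 [ 0.6036 -0.1704  0.1243] 0.1264
273 422 430 [ 0.6019 -0.1712  0.1244] 0.1294
274 422 430 [ 0.6002 -0.1713  0.1241] 0.1281
275 423 429 [ 0.5985 -0.1711  0.125 ] 0.1293
276 423 429 [ 0.5968 -0.1715  0.1229] 0.125
277 425 428 [ 0.5951 -0.1725  0.1224] 0.1242
```

The depth over the visible (+y) end shows a flat floor about 5 mm in, so the deep hole should be at the other end (−y, spacer x at yaw ≈ −61°). I'll still check that by feel. I move over the spacer first.

```bash
python3 -m inch '[{"dx":34,"dy":-28,"dz":-8},{"dx":34,"dy":-28,"dz":-8},{"dx":34,"dy":-28,"dz":-8},{"dx":34,"dy":-28,"dz":-4},{"dx":34,"dy":-28},{"dx":34,"dy":-28},{"dx":34,"dy":-28},{"dx":34,"dy":-28}]' 30
cat > st.py <<'E'
from rig import robot
from h import *
import json,sys
o=robot.get_obs();r=R.from_quat(o["tool_rot"]);M=r.as_matrix()
print("t",round(o["time"],2),"p",o["position"].round(4),"w",round(o["grip_width"],4),"q",o["q"].round(4).tolist(),"F",o["ft_force"].round(1),"M",o["moment"].round(2))
print("x",M[:,0].round(4),"y",M[:,1].round(4),"z",M[:,2].round(4),"yawx",round(float(np.degrees(np.arctan2(M[1,0],M[0,0]))),2))
open("log.jsonl","a").write(json.dumps({"q":o["q"].tolist(),"p":o["position"].tolist(),"r":o["tool_rot"].tolist()})+"\n")
def to(P): print("to",P,"-> tool mm",((np.array(P)-o["position"])@M*1000).round(1))
if len(sys.argv)>3: to([float(x) for x in sys.argv[1:4]])
E
python3 st.py .622 .1115 .24
```

```text
t 0.1 p [ 0.2088 -0.5884  0.2217] w 0.0866 q [-1.4085, 0.5284, 1.4338, -0.0, 1.1814, -0.1785] F [ 0.6  0.2 -0.8] M [-0.02 -0.    0.01]
x [9.425e-01 3.343e-01 3.000e-04] y [ 0.3343 -0.9425 -0.0019] z [-3.0e-04  1.9e-03 -1.0e+00] yawx 19.53
to [0.622, 0.1115, 0.24] -> tool mm [ 623.4 -521.5  -17.1]invalid input
```

The rows were refused, so I'll give every key.

```bash
python3 -m inch '[{"ax":0,"ay":0,"az":0,"dx":34,"dy":-28,"dz":-8,"gripper":100},{"ax":0,"ay":0,"az":0,"dx":34,"dy":-28,"dz":-8,"gripper":100},{"ax":0,"ay":0,"az":0,"dx":34,"dy":-28,"dz":-8,"gripper":100},{"ax":0,"ay":0,"az":0,"dx":34,"dy":-28,"dz":-4,"gripper":100},{"ax":0,"ay":0,"az":0,"dx":34,"dy":-28,"dz":0,"gripper":100},{"ax":0,"ay":0,"az":0,"dx":34,"dy":-28,"dz":0,"gripper":100},{"ax":0,"ay":0,"az":0,"dx":34,"dy":-28,"dz":0,"gripper":100},{"ax":0,"ay":0,"az":0,"dx":34,"dy":-28,"dz":0,"gripper":100}]' 30
python3 st.py .622 .1115 .24
```

```text
time: 0.9
position: [0.3909, -0.2852, 0.2504]
tool_rot: [0.986, 0.169, -0.0, -0.0]
ft_force: [1.2, 0.2, 0.0]
grip_width: 0.0873
t 0.9 p [ 0.3909 -0.2852  0.2504] w 0.0873 q [-0.8619, 0.301, 1.7426, 0.0001, 1.0985, 0.3685] F [1.2 0.2 0. ] M [ 0.01 -0.07 -0.05]
x [ 9.426e-01  3.338e-01 -1.000e-04] y [ 3.338e-01 -9.426e-01 -5.000e-04] z [-3.e-04  5.e-04 -1.e+00] yawx 19.5
to [0.622, 0.1115, 0.24] -> tool mm [ 350.3 -296.8   10.5]
```

```bash
python3 -m inch '[{"ax":0,"ay":0,"az":0,"dx":36,"dy":-30,"dz":0,"gripper":100},{"ax":0,"ay":0,"az":0,"dx":36,"dy":-30,"dz":0,"gripper":100},{"ax":0,"ay":0,"az":0,"dx":36,"dy":-30,"dz":0,"gripper":100},{"ax":0,"ay":0,"az":0,"dx":36,"dy":-30,"dz":0,"gripper":100},{"ax":0,"ay":0,"az":0,"dx":36,"dy":-30,"dz":0,"gripper":100},{"ax":0,"ay":0,"az":0,"dx":36,"dy":-30,"dz":0,"gripper":100},{"ax":0,"ay":0,"az":0,"dx":36,"dy":-30,"dz":0,"gripper":100},{"ax":0,"ay":0,"az":0,"dx":36,"dy":-30,"dz":0,"gripper":100}]'
python3 st.py .622 .1115 .24
python3 -m inch '[{"ax":0,"ay":0,"az":-0.145,"dx":31,"dy":-28,"dz":0,"gripper":100},{"ax":0,"ay":0,"az":-0.145,"dx":28,"dy":-32,"dz":0,"gripper":100},{"ax":0,"ay":0,"az":-0.145,"dx":0,"dy":0,"dz":0,"gripper":100},{"ax":0,"ay":0,"az":-0.145,"dx":0,"dy":0,"dz":0,"gripper":100},{"ax":0,"ay":0,"az":-0.145,"dx":0,"dy":0,"dz":0,"gripper":100},{"ax":0,"ay":0,"az":-0.145,"dx":0,"dy":0,"dz":0,"gripper":100},{"ax":0,"ay":0,"az":-0.145,"dx":0,"dy":0,"dz":0,"gripper":100},{"ax":0,"ay":0,"az":-0.145,"dx":0,"dy":0,"dz":0,"gripper":100}]'
python3 st.py .622 .1115 .24
```

```text
time: 1.7
position: [0.582, 0.0374, 0.2502]
tool_rot: [0.985, 0.17, -0.0, -0.0]
ft_force: [0.2, -0.5, 0.2]
grip_width: 0.0871
t 1.7 p [0.582  0.0374 0.2502] w 0.0871 q [-0.1272, 0.4405, 1.5077, -0.0002, 1.1942, 1.1026] F [ 0.2 -0.5  0.2] M [ 0.   -0.09 -0.05]
x [ 9.424e-01  3.345e-01 -8.000e-04] y [ 3.345e-01 -9.424e-01 -2.000e-04] z [-8.e-04 -1.e-04 -1.e+00] yawx 19.54
to [0.622, 0.1115, 0.24] -> tool mm [ 62.5 -56.5  10.1]
time: 2.5
position: [0.6108, 0.1137, 0.2499]
tool_rot: [0.729, 0.684, -0.001, -0.0]
ft_force: [-0.4, -0.3, -0.4]
grip_width: 0.0868
t 2.5 p [0.6108 0.1137 0.2499] w 0.0868 q [0.0044, 0.4948, 1.4104, -0.0, 1.2379, 0.0682] F [-0.4 -0.3 -0.4] M [-0.04 -0.1  -0.01]
x [ 6.38e-02  9.98e-01 -1.00e-04] y [ 0.998  -0.0638 -0.0014] z [-0.0014 -0.     -1.    ] yawx 86.34
to [0.622, 0.1115, 0.24] -> tool mm [-1.5 11.3  9.9]
```

```bash
python3 -m inch '[{"ax":0,"ay":0,"az":-0.143,"dx":0,"dy":0,"dz":0,"gripper":100},{"ax":0,"ay":0,"az":-0.143,"dx":0,"dy":0,"dz":0,"gripper":100},{"ax":0,"ay":0,"az":-0.143,"dx":0,"dy":0,"dz":0,"gripper":100},{"ax":0,"ay":0,"az":-0.143,"dx":0,"dy":0,"dz":0,"gripper":100},{"ax":0,"ay":0,"az":0,"dx":-7,"dy":9,"dz":30,"gripper":100},{"ax":0,"ay":0,"az":0,"dx":0,"dy":0,"dz":40,"gripper":100},{"ax":0,"ay":0,"az":0,"dx":0,"dy":0,"dz":40,"gripper":100},{"ax":0,"ay":0,"az":0,"dx":0,"dy":0,"dz":40,"gripper":100}]'
python3 st.py .622 .1115 .005; python3 - <<'E'
from rig import optics
from h import *
c=optics.camera("scene");crop(c,200,220,400,370,4,"pics/d1.png")
E
```

```text
time: 3.3
position: [0.6223, 0.1118, 0.0989]
tool_rot: [0.509, 0.861, -0.0, -0.0]
ft_force: [-0.0, -0.1, 0.4]
grip_width: 0.0869
t 3.3 p [0.6223 0.1118 0.0989] w 0.0869 q [0.0012, 0.6893, 1.5139, -0.0, 0.9385, -0.5008] F [-0.  -0.1  0.4] M [-0.03 -0.09 -0.04]
x [-0.4812  0.8766  0.    ] y [ 8.766e-01  4.812e-01 -1.000e-04] z [-1.e-04 -0.e+00 -1.e+00] yawx 118.76
to [0.622, 0.1115, 0.005] -> tool mm [-0.1 -0.4 93.9]
```

View pics/d1.png

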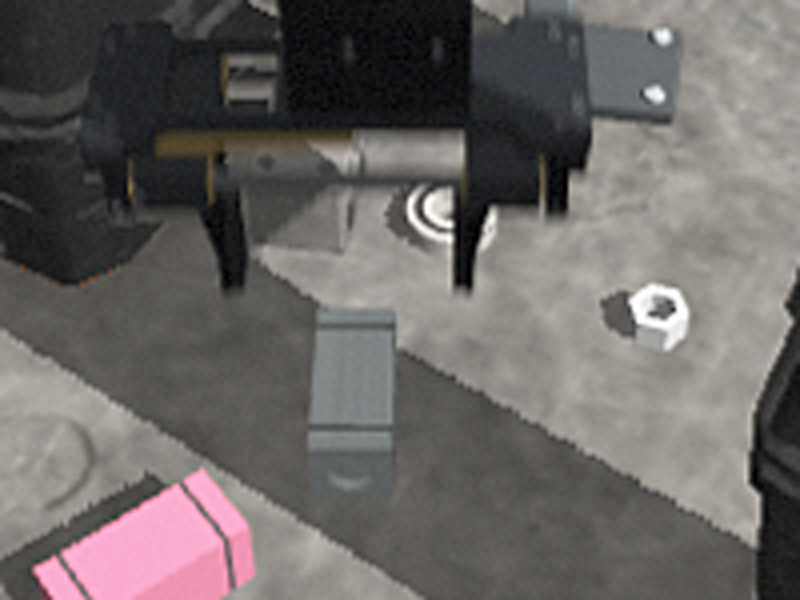

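The fingers straddle the spacer squarely, with clear space below both. I lower the last 94 mm and grip.

```bash
python3 -m inch '[{"ax":0,"ay":0,"az":0,"dx":0,"dy":0,"dz":40,"gripper":100},{"ax":0,"ay":0,"az":0,"dx":0,"dy":0,"dz":34,"gripper":100},{"ax":0,"ay":0,"az":0,"dx":0,"dy":0,"dz":12,"gripper":100},{"ax":0,"ay":0,"az":0,"dx":0,"dy":0,"dz":8,"gripper":100},{"ax":0,"ay":0,"az":0,"dx":0,"dy":0,"dz":0,"gripper":100},{"ax":0,"ay":0,"az":0,"dx":0,"dy":0,"dz":0,"gripper":60},{"ax":0,"ay":0,"az":0,"dx":0,"dy":0,"dz":0,"gripper":50},{"ax":0,"ay":0,"az":0,"dx":0,"dy":0,"dz":0,"gripper":40}]' 40
python3 st.py
python3 -m inch '[{"ax":0,"ay":0,"az":0,"dx":0,"dy":0,"dz":0,"gripper":20},{"ax":0,"ay":0,"az":0,"dx":0,"dy":0,"dz":0,"gripper":0},{"ax":0,"ay":0,"az":0,"dx":0,"dy":0,"dz":0,"gripper":0},{"ax":0,"ay":0,"az":0,"dx":0,"dy":0,"dz":0,"gripper":0},{"ax":0,"ay":0,"az":0,"dx":0,"dy":0,"dz":0,"gripper":0}]' 40
python3 st.py
```

```text
time: 4.15
position: [0.6235, 0.1118, 0.008]
tool_rot: [0.509, 0.861, 0.001, 0.001]
ft_force: [0.1, 0.4, -0.2]
grip_width: 0.0708
t 4.15 p [0.6235 0.1118 0.008 ] w 0.0708 q [0.0013, 0.8238, 1.5459, 0.0, 0.7694, -0.5008] F [ 0.1  0.4 -0.2] M [-0.08 -0.07  0.01]
x [-0.4812  0.8766 -0.0012] y [0.8766 0.4812 0.0022] z [ 0.0025  0.     -1.    ] yawx 118.77
time: 4.65
position: [0.6227, 0.1119, 0.0065]
tool_rot: [0.509, 0.861, 0.0, 0.0]
ft_force: [0.3, 0.2, -0.0]
grip_width: 0.0359
t 4.65 p [0.6227 0.1119 0.0065] w 0.0359 q [0.0013, 0.8259, 1.5464, 0.0001, 0.769, -0.5008] F [ 0.3  0.2 -0. ] M [ 0.01 -0.1  -0.03]
x [-0.4812  0.8766 -0.    ] y [8.766e-01 4.812e-01 3.000e-04] z [ 3.e-04  1.e-04 -1.e+00] yawx 118.76
```

Gripped at 35.9 mm, which matches the bar. I lift, turn to yaw 200° so the presumed deep end faces the post, and move over to the pin.

```bash
python3 -m inch '[{"ax":0,"ay":0,"az":0,"dx":0,"dy":0,"dz":-10,"gripper":0},{"ax":0,"ay":0,"az":0,"dx":0,"dy":0,"dz":-30,"gripper":0},{"ax":0,"ay":0,"az":0,"dx":0,"dy":0,"dz":-40,"gripper":0},{"ax":0,"ay":0,"az":0,"dx":0,"dy":0,"dz":-40,"gripper":0},{"ax":0,"ay":0,"az":0,"dx":0,"dy":0,"dz":-40,"gripper":0},{"ax":0,"ay":0,"az":0,"dx":0,"dy":0,"dz":-40,"gripper":0},{"ax":0,"ay":0,"az":0,"dx":0,"dy":0,"dz":-40,"gripper":0},{"ax":0,"ay":0,"az":-0.142,"dx":0,"dy":0,"dz":0,"gripper":0}]' 40
python3 st.py
python3 -m inch '[{"ax":0,"ay":0,"az":-0.142,"dx":0,"dy":0,"dz":0,"gripper":0},{"ax":0,"ay":0,"az":-0.142,"dx":0,"dy":0,"dz":0,"gripper":0},{"ax":0,"ay":0,"az":-0.142,"dx":0,"dy":0,"dz":0,"gripper":0},{"ax":0,"ay":0,"az":-0.142,"dx":0,"dy":0,"dz":0,"gripper":0},{"ax":0,"ay":0,"az":-0.142,"dx":0,"dy":0,"dz":0,"gripper":0},{"ax":0,"ay":0,"az":-0.142,"dx":0,"dy":0,"dz":0,"gripper":0},{"ax":0,"ay":0,"az":-0.142,"dx":0,"dy":0,"dz":0,"gripper":0},{"ax":0,"ay":0,"az":-0.142,"dx":0,"dy":0,"dz":0,"gripper":0}]' 40
python3 st.py .545 -.193 .245
```

```text
time: 5.45
position: [0.626, 0.112, 0.2538]
tool_rot: [0.445, 0.895, 0.003, 0.006]
ft_force: [0.8, 0.2, -2.6]
grip_width: 0.0358
t 5.45 p [0.626  0.112  0.2538] w 0.0358 q [0.0015, 0.5056, 1.379, 0.0001, 1.2439, -0.6462] F [ 0.8  0.2 -2.6] M [ 0.04 -0.24  0.  ]
x [-0.6033  0.7975 -0.0078] y [0.7974 0.6033 0.0106] z [ 1.320e-02  1.000e-04 -9.999e-01] yawx 127.11
time: 6.25
position: [0.6214, 0.1118, 0.2462]
tool_rot: [-0.107, 0.994, 0.0, -0.001]
ft_force: [-0.4, -0.5, -3.5]
grip_width: 0.0357
t 6.25 p [0.6214 0.1118 0.2462] w 0.0357 q [0.0012, 0.5131, 1.3876, -0.0, 1.2431, -1.7846] F [-0.4 -0.5 -3.5] M [ 0.11 -0.08 -0.01]
x [-0.977  -0.2134  0.0022] y [-2.134e-01  9.770e-01  4.000e-04] z [-0.0022 -0.     -1.    ] yawx -167.68
to [0.545, -0.193, 0.245] -> tool mm [ 139.7 -281.4    1.3]
```

```bash
python3 -m inch '[{"ax":0,"ay":0,"az":-0.134,"dx":0,"dy":0,"dz":0,"gripper":0},{"ax":0,"ay":0,"az":0,"dx":25,"dy":-37,"dz":0,"gripper":0},{"ax":0,"ay":0,"az":0,"dx":25,"dy":-37,"dz":0,"gripper":0},{"ax":0,"ay":0,"az":0,"dx":25,"dy":-37,"dz":0,"gripper":0},{"ax":0,"ay":0,"az":0,"dx":25,"dy":-37,"dz":0,"gripper":0},{"ax":0,"ay":0,"az":0,"dx":25,"dy":-37,"dz":0,"gripper":0},{"ax":0,"ay":0,"az":0,"dx":25,"dy":-37,"dz":0,"gripper":0},{"ax":0,"ay":0,"az":0,"dx":25,"dy":-37,"dz":0,"gripper":0}]' 40
python3 st.py .545 -.193 .1085
python3 -m inch '[{"ax":0,"ay":0,"az":0,"dx":0,"dy":0,"dz":0,"gripper":0},{"ax":0,"ay":0,"az":0,"dx":0,"dy":0,"dz":0,"gripper":0}]' 40
python3 st.py .545 -.193 .1085
python3 - <<'E'
from rig import optics
from h import *
for n in("scene","top"):
  c=optics.camera(n);np.savez(n+"1.npz",**c)
  cv2.imwrite(f"pics/{n}1.png",c["img"][:,:,::-1])
E
```

```text
time: 7.05
position: [0.5434, -0.1921, 0.2465]
tool_rot: [-0.171, 0.985, 0.001, -0.001]
ft_force: [-0.2, -0.5, -2.9]
grip_width: 0.0361
t 7.05 p [ 0.5434 -0.1921  0.2465] w 0.0361 q [-0.5337, 0.4353, 1.5286, 0.0001, 1.1792, -2.4478] F [-0.2 -0.5 -2.9] M [ 0.15 -0.1   0.05]
x [-9.417e-01 -3.366e-01  9.000e-04] y [-0.3366  0.9417  0.0012] z [-1.2e-03  8.0e-04 -1.0e+00] yawx -160.33
to [0.545, -0.193, 0.1085] -> tool mm [ -1.3  -1.5 138. ]
time: 7.25
position: [0.5439, -0.1916, 0.2463]
tool_rot: [-0.169, 0.986, 0.001, -0.0]
ft_force: [0.4, 0.6, -3.4]
grip_width: 0.0356
t 7.25 p [ 0.5439 -0.1916  0.2463] w 0.0356 q [-0.5328, 0.4359, 1.5281, 0.0007, 1.1794, -2.4441] F [ 0.4  0.6 -3.4] M [ 0.2  -0.16 -0.02]
x [-9.427e-01 -3.337e-01  7.000e-04] y [-0.3336  0.9427  0.0018] z [-0.0013  0.0015 -1.    ] yawx -160.51
to [0.545, -0.193, 0.1085] -> tool mm [ -0.7  -1.9 137.8]
```

View pics/scene1.png

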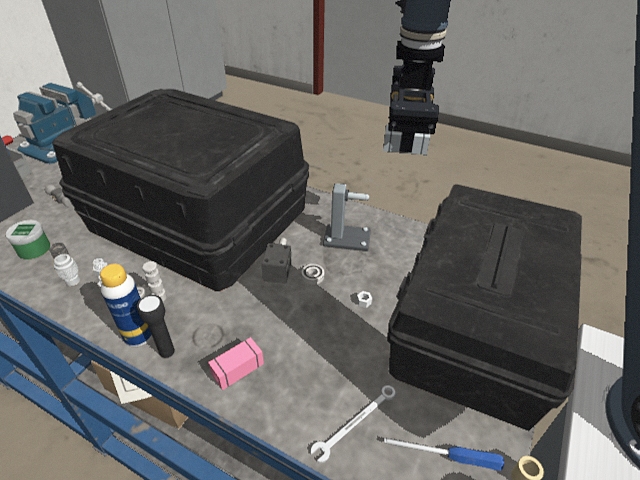

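View pics/top1.png

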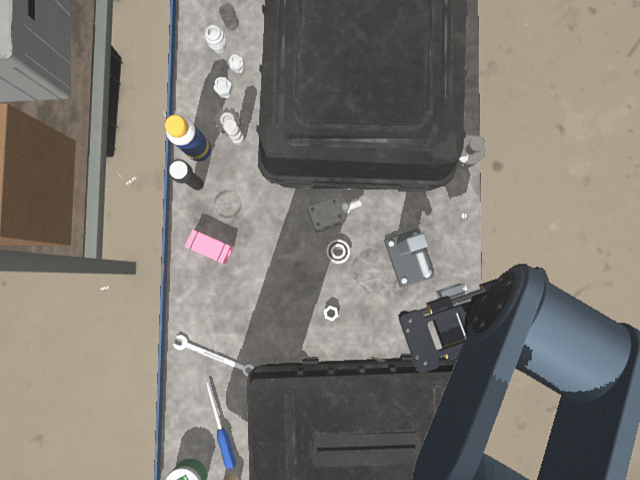

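The bar is held level in the gripper at scene (407,142), and the pin is now lit (scene 357,196; top 424,265). I refine the pin position from enlarged crops.

```bash
python3 - <<'E'
from h import *
s=load("scene1.npz");t=load("top1.npz")
crop(s,320,170,390,220,11,"pics/e1.png"); crop(t,380,225,440,285,10,"pics/e2.png"); crop(s,370,110,450,170,9,"pics/e3.png")
E
```

```text
(no output)
```

View pics/e1.png

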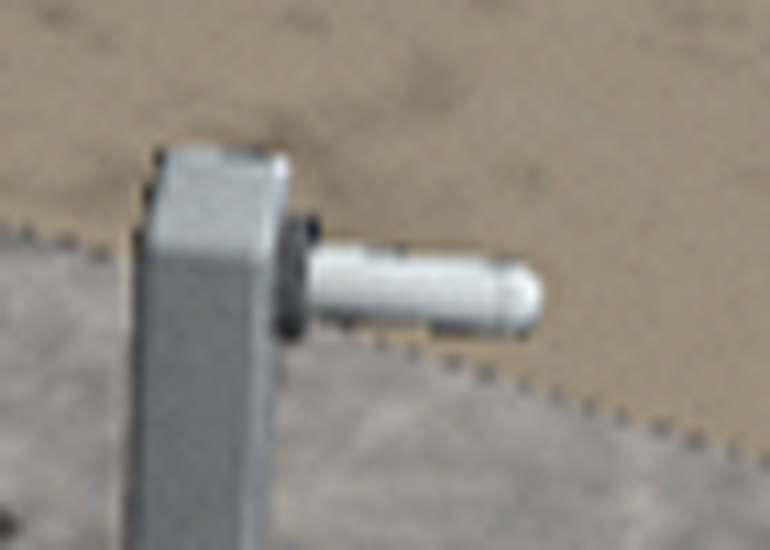

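View pics/e2.png

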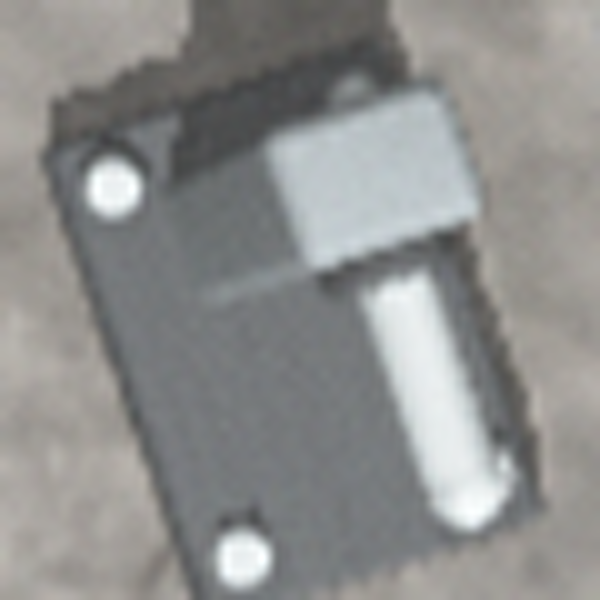

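View pics/e3.png

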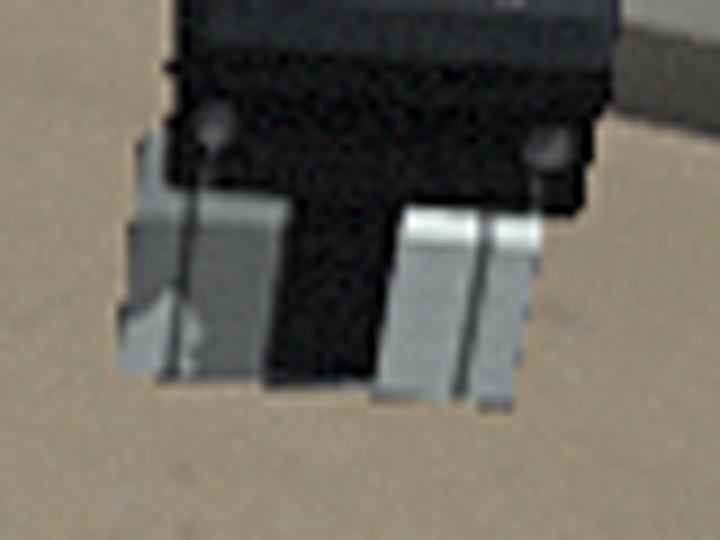

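```bash
python3 - <<'E'
from h import *
from scipy.optimize import least_squares
s=load("scene1.npz");t=load("top1.npz")
px=lambda U,V,sc,u0,v0:np.array([(U+.5)/sc-.5+u0,(V+.5)/sc-.5+v0])
T_tip=px(470,530,10,380,225);T_b=px(397,278,10,380,225);S_tip=px(543,295,11,320,170);S_b=px(308,284,11,320,170)
for n,a in(("top tip z.12",onz(t,*T_tip,.12)),("top base",onz(t,*T_b,.12)),("sc tip",onz(s,*S_tip,.12)),("sc base",onz(s,*S_b,.12))): print(n,a.round(4))
f=lambda x:np.r_[proj(t,x)[0]-T_tip,proj(s,x)[0]-S_tip]
r=least_squares(f,[.6,-.17,.12]);print("tri tip",r.x.round(4),r.fun.round(2))
f=lambda x:np.r_[proj(t,x)[0]-T_b,proj(s,x)[0]-S_b]
r2=least_squares(f,[.6,-.17,.12]);print("tri base",r2.x.round(4),r2.fun.round(2)); d=r2.x-r.x;print(np.linalg.norm(d),np.degrees(np.arctan2(d[1],d[0])))
# bar ends bottom edges in scene: predicted vs seen
p=np.array([.5439,-.1916,.2463]);ax=np.array([.9427,.3337,0]);la=np.array([-.3336,.9427,0])
for z in(.2463+.0115-.018,):
  for e in(40,-40):
    for l in(18,-18):
      q=p+ax*e/1e3+la*l/1e3;q[2]=z;u=proj(s,q)[0];print(e,l,u.round(1),((u-[370,110]+.5)*9-.5).round(0))
E
```

```text
top tip z.12 [ 0.5942 -0.173   0.12  ]
top base [ 0.6375 -0.1607  0.12  ]
sc tip [ 0.5989 -0.1751  0.12  ]
sc base [ 0.6391 -0.1568  0.12  ]
tri tip [ 0.5955 -0.1719  0.1231] [-0.32 -0.79  1.03  0.02]
tri base [ 0.6387 -0.1607  0.1176] [-0.29 -0.67  0.88  0.03]
0.045028377449871246 14.515617396239822
40 18 [383.1 150.9] [122. 372.]
40 -18 [383.9 141.4] [129. 287.]
-40 18 [427.  154.6] [517. 405.]
-40 -18 [426.5 145. ] [512. 319.]
```

Averaging both cameras, the pin is 44.5 mm long, points at yaw 20° and has its tip at (0.5965, −0.174). That agrees with its given length and with the foot edges. I lower the bar to pin height with the mouth 15 mm short of the tip, then look.

```bash
python3 -m inch '[{"ax":0,"ay":0,"az":-0.008,"dx":-1,"dy":-1.8,"dz":30,"gripper":0},{"ax":0,"ay":0,"az":0,"dx":0,"dy":0,"dz":40,"gripper":0},{"ax":0,"ay":0,"az":0,"dx":0,"dy":0,"dz":40,"gripper":0},{"ax":0,"ay":0,"az":0,"dx":0,"dy":0,"dz":18,"gripper":0},{"ax":0,"ay":0,"az":0,"dx":0,"dy":0,"dz":9,"gripper":0},{"ax":0,"ay":0,"az":0,"dx":0,"dy":0,"dz":0,"gripper":0},{"ax":0,"ay":0,"az":0,"dx":0,"dy":0,"dz":0,"gripper":0}]' 40
python3 st.py .545 -.193 .1085
python3 - <<'E'
from rig import optics
from h import *
for n in("scene","top"):
  c=optics.camera(n);np.savez(n+"2.npz",**c)
  if n=="scene": crop(c,320,160,430,235,7,"pics/f1.png")
  else: crop(c,380,225,480,325,6,"pics/f2.png")
E
```

```text
time: 8.05
position: [0.5476, -0.1921, 0.1106]
tool_rot: [-0.175, 0.985, -0.001, 0.001]
ft_force: [0.1, -0.4, -2.7]
grip_width: 0.0357
t 8.05 p [ 0.5476 -0.1921  0.1106] w 0.0357 q [-0.5298, 0.6169, 1.6459, 0.0001, 0.8766, -2.4532] F [ 0.1 -0.4 -2.7] M [ 0.11 -0.2  -0.07]
x [-0.9385 -0.3452 -0.0014] y [-0.3452  0.9385 -0.0017] z [ 0.0019 -0.0011 -1.    ] yawx -159.8
to [0.545, -0.193, 0.1085] -> tool mm [2.8 0.  2.1]
```

View pics/f1.png

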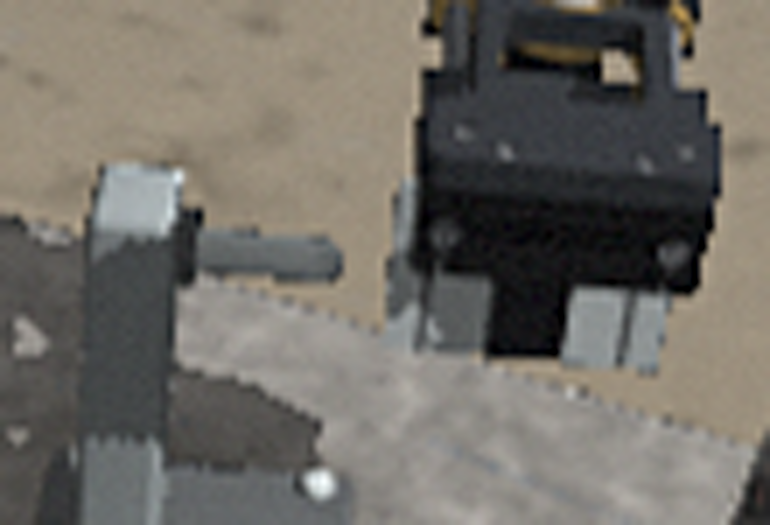

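View pics/f2.png

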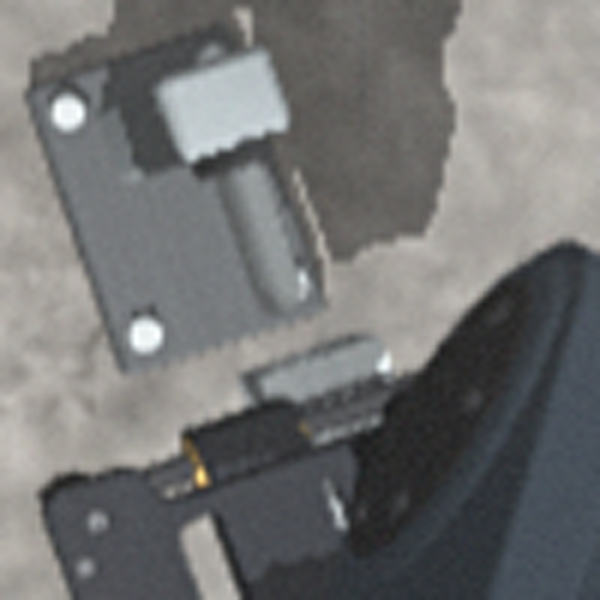

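Both views show the bar's mouth in line with the pin: scene mouth centre (377,197) against the pin line, and top pin axis meeting the middle of the bar end. I lower 2 mm and feel forward slowly.

```bash
python3 -m inch '[{"ax":0,"ay":0,"az":0,"dx":-2,"dy":0,"dz":2,"gripper":0},{"ax":0,"ay":0,"az":0,"dx":-4,"dy":0,"dz":0,"gripper":0},{"ax":0,"ay":0,"az":0,"dx":-4,"dy":0,"dz":0,"gripper":0},{"ax":0,"ay":0,"az":0,"dx":-3,"dy":0,"dz":0,"gripper":0},{"ax":0,"ay":0,"az":0,"dx":0,"dy":0,"dz":0,"gripper":0}]' 40
python3 st.py .545 -.193 .1085
python3 -m inch '[{"ax":0,"ay":0,"az":0,"dx":-2,"dy":0,"dz":0,"gripper":0},{"ax":0,"ay":0,"az":0,"dx":-2,"dy":0,"dz":0,"gripper":0},{"ax":0,"ay":0,"az":0,"dx":-2,"dy":0,"dz":0,"gripper":0}]' 40
python3 st.py .545 -.193 .1085
```

```text
time: 8.65
position: [0.5594, -0.1878, 0.1077]
tool_rot: [-0.175, 0.985, -0.0, 0.0]
ft_force: [-0.0, 0.3, -3.2]
grip_width: 0.0356
t 8.65 p [ 0.5594 -0.1878  0.1077] w 0.0356 q [-0.5133, 0.6317, 1.6215, 0.0001, 0.8875, -2.4358] F [-0.   0.3 -3.2] M [ 0.09 -0.17  0.03]
x [-9.388e-01 -3.445e-01 -6.000e-04] y [-3.445e-01  9.388e-01 -6.000e-04] z [ 8.e-04 -3.e-04 -1.e+00] yawx -159.85
to [0.545, -0.193, 0.1085] -> tool mm [15.3  0.1 -0.8]
time: 8.95
position: [0.5644, -0.1858, 0.1075]
tool_rot: [-0.175, 0.985, 0.0, -0.0]
ft_force: [0.3, -0.4, -3.0]
grip_width: 0.0355
t 8.95 p [ 0.5644 -0.1858  0.1075] w 0.0355 q [-0.5059, 0.6366, 1.61, 0.0, 0.895, -2.4278] F [ 0.3 -0.4 -3. ] M [ 0.12 -0.14 -0.01]
x [-9.390e-01 -3.439e-01  1.000e-04] y [-3.439e-01  9.390e-01  1.000e-04] z [-1.e-04  1.e-04 -1.e+00] yawx -159.88
to [0.545, -0.193, 0.1085] -> tool mm [20.7 -0.1 -1. ]
```

```bash
python3 -m inch '[{"ax":0,"ay":0,"az":0,"dx":-2,"dy":0,"dz":-0.8,"gripper":0},{"ax":0,"ay":0,"az":0,"dx":-2,"dy":0,"dz":0,"gripper":0},{"ax":0,"ay":0,"az":0,"dx":-1,"dy":0,"dz":0,"gripper":0}]' 40
python3 st.py .545 -.193 .1085
python3 -m inch '[{"ax":0,"ay":0,"az":0,"dx":-2,"dy":0,"dz":0,"gripper":0},{"ax":0,"ay":0,"az":0,"dx":-2,"dy":0,"dz":0,"gripper":0},{"ax":0,"ay":0,"az":0,"dx":-1,"dy":0,"dz":0,"gripper":0}]' 40
python3 st.py .545 -.193 .1085
```

```text
time: 9.25
position: [0.5693, -0.1841, 0.1084]
tool_rot: [-0.175, 0.985, -0.0, 0.0]
ft_force: [0.2, -0.1, -2.9]
grip_width: 0.0358
t 9.25 p [ 0.5693 -0.1841  0.1084] w 0.0358 q [-0.4994, 0.6395, 1.599, 0.0001, 0.9028, -2.4215] F [ 0.2 -0.1 -2.9] M [ 0.17 -0.16 -0.03]
x [-9.389e-01 -3.441e-01 -3.000e-04] y [-3.441e-01  9.389e-01 -2.000e-04] z [ 3.e-04 -1.e-04 -1.e+00] yawx -159.87
to [0.545, -0.193, 0.1085] -> tool mm [25.9 -0.  -0.1]
time: 9.55
position: [0.5739, -0.1823, 0.1083]
tool_rot: [-0.175, 0.985, -0.0, 0.0]
ft_force: [-1.1, 0.8, -3.4]
grip_width: 0.0357
t 9.55 p [ 0.5739 -0.1823  0.1083] w 0.0357 q [-0.493, 0.6438, 1.5888, 0.0001, 0.909, -2.4151] F [-1.1  0.8 -3.4] M [ 0.14 -0.09  0.01]
x [-9.389e-01 -3.441e-01 -1.000e-04] y [-0.3441  0.9389 -0.    ] z [ 1.e-04  0.e+00 -1.e+00] yawx -159.87
to [0.545, -0.193, 0.1085] -> tool mm [30.8 -0.1 -0.2]
```

The pin is about 16 mm in with no resistance, past the 5 mm recess depth. I go on to about 30 mm.

```bash
python3 -m inch '[{"ax":0,"ay":0,"az":0,"dx":-3,"dy":0,"dz":0,"gripper":0},{"ax":0,"ay":0,"az":0,"dx":-3,"dy":0,"dz":0,"gripper":0},{"ax":0,"ay":0,"az":0,"dx":-2,"dy":0,"dz":0,"gripper":0}]' 40
python3 st.py .545 -.193 .1085
python3 -m inch '[{"ax":0,"ay":0,"az":0,"dx":-2,"dy":0,"dz":0,"gripper":0},{"ax":0,"ay":0,"az":0,"dx":-2,"dy":0,"dz":0,"gripper":0},{"ax":0,"ay":0,"az":0,"dx":-2,"dy":0,"dz":0,"gripper":0},{"ax":0,"ay":0,"az":0,"dx":0,"dy":0,"dz":0,"gripper":0},{"ax":0,"ay":0,"az":0,"dx":0,"dy":0,"dz":0,"gripper":0}]' 40
python3 st.py .545 -.193 .1085
python3 - <<'E'
from rig import optics
from h import *
for n in("scene","top"):
  c=optics.camera(n);np.savez(n+"3.npz",**c)
  if n=="scene": crop(c,320,160,430,235,7,"pics/g1.png")
  else: crop(c,380,225,480,325,6,"pics/g2.png")
E
```

```text
time: 9.85
position: [0.5816, -0.1795, 0.1084]
tool_rot: [-0.175, 0.985, -0.0, 0.0]
ft_force: [-0.9, -0.6, -2.7]
grip_width: 0.036
t 9.85 p [ 0.5816 -0.1795  0.1084] w 0.036 q [-0.4828, 0.6506, 1.5718, 0.0001, 0.9189, -2.405] F [-0.9 -0.6 -2.7] M [ 0.11 -0.08 -0.05]
x [-9.389e-01 -3.442e-01 -3.000e-04] y [-3.442e-01  9.389e-01 -2.000e-04] z [ 3.e-04 -1.e-04 -1.e+00] yawx -159.87
to [0.545, -0.193, 0.1085] -> tool mm [39.  -0.  -0.1]
time: 10.35
position: [0.5868, -0.1775, 0.1083]
tool_rot: [-0.175, 0.985, 0.0, -0.0]
ft_force: [0.1, -0.2, -2.9]
grip_width: 0.0355
t 10.35 p [ 0.5868 -0.1775  0.1083] w 0.0355 q [-0.4758, 0.6555, 1.5598, -0.0, 0.9264, -2.3979] F [ 0.1 -0.2 -2.9] M [ 0.16 -0.17  0.02]
x [-9.389e-01 -3.441e-01  1.000e-04] y [-3.441e-01  9.389e-01  1.000e-04] z [-1.e-04  0.e+00 -1.e+00] yawx -159.87
to [0.545, -0.193, 0.1085] -> tool mm [44.6 -0.2 -0.2]
```

View pics/g1.png

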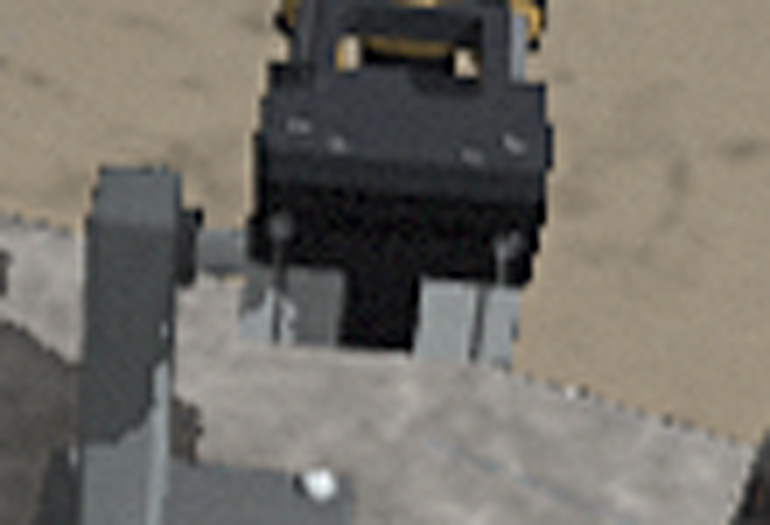

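View pics/g2.png

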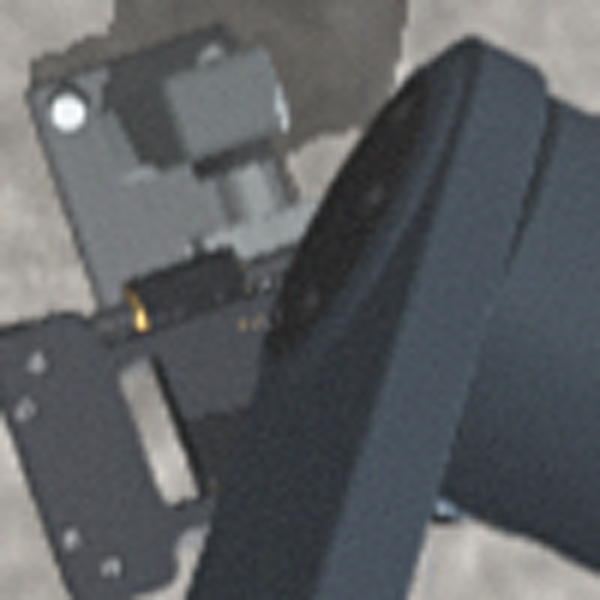

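The pin is about 29.5 mm in: 14.6 mm of the 44 mm still shows in the scene crop, and the TCP travel agrees. Wrist force is only the bar's weight. I draw off along the same line, lift, and fit the arm geometry from logged joint data to plan the final turn.

```bash
python3 -m inch '[{"ax":0,"ay":0,"az":0,"dx":5,"dy":0,"dz":0,"gripper":0},{"ax":0,"ay":0,"az":0,"dx":6,"dy":0,"dz":0,"gripper":0},{"ax":0,"ay":0,"az":0,"dx":8,"dy":0,"dz":0,"gripper":0},{"ax":0,"ay":0,"az":0,"dx":8,"dy":0,"dz":0,"gripper":0},{"ax":0,"ay":0,"az":0,"dx":8,"dy":0,"dz":0,"gripper":0},{"ax":0,"ay":0,"az":0,"dx":8,"dy":0,"dz":0,"gripper":0},{"ax":0,"ay":0,"az":0,"dx":3,"dy":0,"dz":0,"gripper":0},{"ax":0,"ay":0,"az":0,"dx":0,"dy":0,"dz":0,"gripper":0}]' 40
python3 st.py
python3 -m inch '[{"ax":0,"ay":0,"az":0,"dx":0,"dy":0,"dz":-15,"gripper":0},{"ax":0,"ay":0,"az":0,"dx":0,"dy":0,"dz":-30,"gripper":0},{"ax":0,"ay":0,"az":0,"dx":0,"dy":0,"dz":-40,"gripper":0},{"ax":0,"ay":0,"az":0,"dx":0,"dy":0,"dz":-40,"gripper":0},{"ax":0,"ay":0,"az":0,"dx":0,"dy":0,"dz":-40,"gripper":0},{"ax":0,"ay":0,"az":0,"dx":0,"dy":0,"dz":-40,"gripper":0},{"ax":0,"ay":0,"az":0,"dx":0,"dy":0,"dz":-10,"gripper":0}]' 40
python3 st.py
python3 - <<'E'
from h import *
import json
from scipy.optimize import least_squares
D=[json.loads(l) for l in open("log.jsonl")]
q=np.array([d["q"] for d in D]);p=np.array([d["p"] for d in D]);Z=R.from_quat([d["r"] for d in D]).as_matrix()[:,:,2]
def fk(x,q):
    a1,off,h,L1,L2,e,d=x
    s2=q[:,1];s3=s2+q[:,2];s5=s3+q[:,4]
    r=a1+L1*np.sin(s2)+L2*np.sin(s3)+e*np.cos(s3)+d*np.sin(s5)
    z=h+L1*np.cos(s2)+L2*np.cos(s3)-e*np.sin(s3)+d*np.cos(s5)
    c,s=np.cos(q[:,0]),np.sin(q[:,0])
    return np.stack([c*r-s*off,s*r+c*off,z],-1)
best=None
r=least_squares(lambda x:np.r_[(fk(x,q)-p).ravel()*1000,(x[6]-.25)*1,x[5]*1, x[0]*1],[0,.11,.3,.4,.4,0,.25])
print(r.x.round(3),np.abs((fk(r.x,q)-p)*1000).max(0))
np.save("fk.npy",r.x)
E
```

```text
time: 11.25
position: [0.5432, -0.1937, 0.1084]
tool_rot: [-0.174, 0.985, 0.0, -0.0]
ft_force: [-0.0, 0.8, -3.5]
grip_width: 0.0352
t 11.25 p [ 0.5432 -0.1937  0.1084] w 0.0352 q [-0.5362, 0.617, 1.6549, 0.0, 0.8698, -2.4575] F [-0.   0.8 -3.5] M [ 0.17 -0.16 -0.01]
x [-9.392e-01 -3.433e-01  1.000e-04] y [-3.433e-01  9.392e-01  1.000e-04] z [-1.e-04  1.e-04 -1.e+00] yawx -159.92
time: 11.95
position: [0.5463, -0.1945, 0.3287]
tool_rot: [-0.175, 0.985, -0.004, 0.004]
ft_force: [0.9, -0.3, -3.5]
grip_width: 0.0358
t 11.95 p [ 0.5463 -0.1945  0.3287] w 0.0358 q [-0.5348, 0.3565, 1.4182, 0.0002, 1.3557, -2.4574] F [ 0.9 -0.3 -3.5] M [ 0.11 -0.19 -0.  ]
x [-0.9387 -0.3445 -0.0072] y [-0.3445  0.9388 -0.0085] z [ 0.0097 -0.0055 -0.9999] yawx -159.85
[0.    0.111 0.274 0.588 0.392 0.114 0.305] [8.81656315e-02 1.50770212e-01 1.03270587e-04]
```

Drawn off and lifted cleanly. The arm model fits to 0.15 mm. I now search which upright poses (tool x straight down, so the deep hole is up) are within joint range and reachable along a smooth path.

```bash
cat > arm.py <<'E'
from h import *
from scipy.optimize import least_squares
P=np.load("fk.npy")
lo=np.array([-3.08,-.75,.22,-1.43,0,-2.85]);hi=np.array([3.08,2.2,2.44,4.57,2.65,2.85])
def fk(q,s4=1):
    a1,off,h,L1,L2,e,d=P
    R1=R.from_euler("z",q[0]);R2=R1*R.from_euler("y",q[1]);R3=R2*R.from_euler("y",q[2])
    p=np.array([0,0,h])+R1.apply([a1,off,0])+R2.apply([0,0,L1])+R3.apply([e,0,L2])
    R6=R3*R.from_euler("z",s4*q[3])*R.from_euler("y",q[4])*R.from_euler("z",q[5]+np.pi/2)
    return p+R6.apply([0,0,d]),R6
def ik(p,r,q0,s4=1,bound=True):
    f=lambda q:np.r_[(fk(q,s4)[0]-p)*10,(r.inv()*fk(q,s4)[1]).as_rotvec()*2,(q-q0)*1e-4]
    s=least_squares(f,np.clip(q0,lo+1e-6,hi-1e-6),bounds=(lo,hi)) if bound else least_squares(f,q0)
    return s.x,np.linalg.norm(s.fun[:6])
E
python3 - <<'E'
from arm import *
import json
d=[json.loads(l) for l in open("log.jsonl")][-1]
q0=np.array(d["q"]);print(fk(q0)[0]-d["p"],(fk(q0)[1].inv()*R.from_quat(d["r"])).magnitude())
rng=np.random.default_rng(0)
for s4 in(1,-1):
  for phi in range(-180,180,20):
    f=np.radians(phi);z=np.array([np.cos(f),np.sin(f),0]);x=np.array([0,0,-1.]);r=R.from_matrix(np.stack([x,np.cross(z,x),z],-1))
    B=np.array([.60,-.10,.30]);p=B+.0115*z
    S=[]
    for k in range(12):
        g=q0 if k==0 else lo+(hi-lo)*rng.random(6)
        q,e=ik(p,r,g,s4)
        if e<2e-3 and not any(np.abs(q-a).max()<.05 for a in S): S.append(q)
    for q in S: print(s4,phi,q.round(2),"margin",np.minimum(q-lo,hi-q).min().round(2))
E
```

```text
[9.23755523e-06 1.88307630e-05 2.23315808e-08] 5.019644833783901e-16
1 -160 [-0.13  1.12  0.75 -1.04  2.58  0.61] margin 0.07
1 -140 [-0.03  1.05  0.94 -1.14  2.32  0.59] margin 0.29
1 -120 [ 0.06  0.97  1.17 -1.23  2.05  0.65] margin 0.2
1 -100 [ 0.12  0.88  1.42 -1.37  1.79  0.76] margin 0.06
1 -60 [0.09 0.75 1.95 4.32 1.39 1.17] margin 0.25
1 -40 [-0.06  0.74  2.19  3.79  1.4   1.44] margin 0.25
1 -20 [-0.35  0.78  2.35  3.14  1.55  1.57] margin 0.09
1 0 [-0.67  0.78  2.35  2.47  1.56  1.58] margin 0.09
1 20 [-0.85  0.74  2.2   1.94  1.5   1.76] margin 0.24
1 40 [-0.89  0.75  1.96  1.55  1.58  2.  ] margin 0.48
1 60 [-0.86  0.8   1.7   1.3   1.77  2.18] margin 0.67
1 80 [-0.78  0.88  1.44  1.13  2.    2.3 ] margin 0.55
1 100 [-0.69  0.97  1.18  1.01  2.26  2.36] margin 0.39
1 120 [-0.58  1.05  0.95  0.89  2.52  2.35] margin 0.13
-1 -160 [-0.13  1.12  0.75  1.04  2.58  0.61] margin 0.07
-1 -140 [-0.03  1.05  0.94  1.14  2.32  0.59] margin 0.33
-1 -120 [0.06 0.97 1.17 1.23 2.05 0.65] margin 0.6
-1 -100 [0.12 0.88 1.42 1.37 1.79 0.76] margin 0.86
-1 -80 [0.14 0.81 1.69 1.6  1.55 0.92] margin 0.75
-1 -60 [0.09 0.75 1.95 1.96 1.39 1.17] margin 0.49
-1 -40 [-0.06  0.74  2.19  2.49  1.4   1.44] margin 0.25
-1 -20 [-0.35  0.78  2.35  3.14  1.55  1.57] margin 0.09
-1 0 [-0.67  0.78  2.35  3.81  1.56  1.58] margin 0.09
-1 20 [-0.85  0.74  2.2   4.35  1.5   1.76] margin 0.22
-1 60 [-0.86  0.8   1.7  -1.3   1.77  2.18] margin 0.13
-1 80 [-0.78  0.88  1.44 -1.13  2.    2.3 ] margin 0.3
-1 100 [-0.69  0.97  1.18 -1.01  2.26  2.36] margin 0.39
-1 120 [-0.58  1.05  0.95 -0.89  2.52  2.35] margin 0.13
```

Left and right poses both exist. A rightward pose (tool heading about −115°) works for either sign of joint 4. I simulate that path: move, yaw the tool down, then tilt about tool y.

```bash
python3 - <<'E'
from arm import *
import json
d=[json.loads(l) for l in open("log.jsonl")][-1]
for s4 in(1,-1):
  for phi in(-100,-115,-125):
    q=np.array(d["q"]);p=np.array([.53,-.15,.36]);r=R.from_euler("z",-160,degrees=True)*R.from_euler("x",180,degrees=True)
    q,e=ik(p,r,q,s4); out=[q]; mx=0;er=0;mg=9
    n=18;az=np.radians(20+180-phi-180-0)/n if False else np.radians((200-(phi+180)))/n
    for k in range(n):
        r=r*R.from_rotvec([0,0,az]);q2,e=ik(p,r,q,s4,False);mx=max(mx,abs(q2-q).max());q=q2;er=max(er,e);mg=min(mg,np.minimum(q-lo,hi-q).min())
    qa=q
    for k in range(11):
        r=r*R.from_rotvec([0,-np.pi/22,0]);q2,e=ik(p,r,q,s4,False);mx=max(mx,abs(q2-q).max());q=q2;er=max(er,e);mg=min(mg,np.minimum(q-lo,hi-q).min())
    M=r.as_matrix()
    print(s4,phi,"az",az*n,"down",qa.round(2),"end",q.round(2),"maxstep",mx.round(3),"err",er.round(5),"margin",mg.round(2),"z",M[:,2].round(2),"x",M[:,0].round(2))
E
```

```text
1 -100 az 2.0943951023931953 down [-0.48  0.29  1.43  0.    1.42 -0.3 ] end [ 0.07  0.72  1.62 -1.4   1.74  0.78] maxstep 0.15 err 0.0 margin 0.03 z [-0.17 -0.98  0.  ] x [-0. -0. -1.]
1 -115 az 2.356194490192345 down [-0.48  0.29  1.43  0.    1.42 -0.04] end [ 0.02  0.79  1.43 -1.28  1.93  0.7 ] maxstep 0.144 err 0.0 margin 0.15 z [-0.42 -0.91  0.  ] x [-0. -0. -1.]
1 -125 az 2.530727415391778 down [-0.48  0.29  1.43  0.    1.42  0.13] end [-0.02  0.84  1.31 -1.22  2.06  0.66] maxstep 0.141 err 0.0 margin 0.21 z [-0.57 -0.82  0.  ] x [-0.  0. -1.]
-1 -100 az 2.0943951023931953 down [-0.48  0.29  1.43 -0.    1.42 -0.3 ] end [0.07 0.72 1.62 1.4  1.74 0.78] maxstep 0.15 err 0.0 margin 0.57 z [-0.17 -0.98  0.  ] x [-0. -0. -1.]
-1 -115 az 2.356194490192345 down [-0.48  0.29  1.43 -0.    1.42 -0.04] end [0.02 0.79 1.43 1.28 1.93 0.7 ] maxstep 0.144 err 0.0 margin 0.58 z [-0.42 -0.91  0.  ] x [-0. -0. -1.]
-1 -125 az 2.530727415391778 down [-0.48  0.29  1.43 -0.    1.42  0.13] end [-0.02  0.84  1.31  1.22  2.06  0.66] maxstep 0.141 err 0.0 margin 0.59 z [-0.57 -0.82  0.  ] x [-0.  0. -1.]
```

```bash
python3 -m inch '[{"ax":0,"ay":0,"az":0,"dx":0,"dy":24,"dz":-16,"gripper":0},{"ax":0,"ay":0,"az":0,"dx":0,"dy":23,"dz":-16,"gripper":0},{"ax":0,"ay":0,"az":0.14,"dx":0,"dy":0,"dz":0,"gripper":0},{"ax":0,"ay":0,"az":0.14,"dx":0,"dy":0,"dz":0,"gripper":0},{"ax":0,"ay":0,"az":0.14,"dx":0,"dy":0,"dz":0,"gripper":0},{"ax":0,"ay":0,"az":0.14,"dx":0,"dy":0,"dz":0,"gripper":0},{"ax":0,"ay":0,"az":0.14,"dx":0,"dy":0,"dz":0,"gripper":0},{"ax":0,"ay":0,"az":0.14,"dx":0,"dy":0,"dz":0,"gripper":0}]' 45
python3 -m inch '[{"ax":0,"ay":0,"az":0.14,"dx":0,"dy":0,"dz":0,"gripper":0},{"ax":0,"ay":0,"az":0.14,"dx":0,"dy":0,"dz":0,"gripper":0},{"ax":0,"ay":0,"az":0.14,"dx":0,"dy":0,"dz":0,"gripper":0},{"ax":0,"ay":0,"az":0.14,"dx":0,"dy":0,"dz":0,"gripper":0},{"ax":0,"ay":0,"az":0.14,"dx":0,"dy":0,"dz":0,"gripper":0},{"ax":0,"ay":0,"az":0.14,"dx":0,"dy":0,"dz":0,"gripper":0},{"ax":0,"ay":0,"az":0.14,"dx":0,"dy":0,"dz":0,"gripper":0},{"ax":0,"ay":0,"az":0.14,"dx":0,"dy":0,"dz":0,"gripper":0}]' 45
python3 -m inch '[{"ax":0,"ay":0,"az":0.14,"dx":0,"dy":0,"dz":0,"gripper":0},{"ax":0,"ay":0,"az":0.14,"dx":0,"dy":0,"dz":0,"gripper":0},{"ax":0,"ay":0,"az":0.14,"dx":0,"dy":0,"dz":0,"gripper":0},{"ax":0,"ay":0,"az":0.06,"dx":0,"dy":0,"dz":0,"gripper":0},{"ax":0,"ay":-0.05,"az":0,"dx":0,"dy":0,"dz":0,"gripper":0},{"ax":0,"ay":-0.1,"az":0,"dx":0,"dy":0,"dz":0,"gripper":0},{"ax":0,"ay":0,"az":0,"dx":0,"dy":0,"dz":0,"gripper":0}]' 45
python3 st.py
```

```text
time: 12.75
position: [0.5268, -0.1487, 0.3533]
tool_rot: [0.245, 0.97, 0.0, -0.002]
ft_force: [-0.1, -0.9, -3.1]
grip_width: 0.0356
time: 13.55
position: [0.5268, -0.1487, 0.3533]
tool_rot: [0.722, 0.692, -0.0, -0.002]
ft_force: [-0.1, 0.4, -3.5]
grip_width: 0.0356
time: 14.25
position: [0.5276, -0.1471, 0.3531]
tool_rot: [0.861, 0.503, -0.065, 0.036]
ft_force: [0.1, 0.2, -2.9]
grip_width: 0.0359
t 14.25 p [ 0.5276 -0.1471  0.3531] w 0.0359 q [-0.3927, 0.3168, 1.4214, -0.1494, 1.4271, 0.145] F [ 0.1  0.2 -2.9] M [ 0.2  -0.16  0.  ]
x [ 0.4864  0.861  -0.1489] y [ 0.8704 -0.4924 -0.0038] z [-0.0766 -0.1277 -0.9888] yawx 60.54
```

The tilt goes as simulated, with joint 4 turning negative as in the model. I continue to level.

```bash
python3 -m inch '[{"ax":0,"ay":-0.14,"az":0,"dx":0,"dy":0,"dz":0,"gripper":0},{"ax":0,"ay":-0.14,"az":0,"dx":0,"dy":0,"dz":0,"gripper":0},{"ax":0,"ay":-0.14,"az":0,"dx":0,"dy":0,"dz":0,"gripper":0},{"ax":0,"ay":-0.14,"az":0,"dx":0,"dy":0,"dz":0,"gripper":0},{"ax":0,"ay":-0.14,"az":0,"dx":0,"dy":0,"dz":0,"gripper":0}]' 45
python3 st.py
python3 -m inch '[{"ax":0,"ay":-0.14,"az":0,"dx":0,"dy":0,"dz":0,"gripper":0},{"ax":0,"ay":-0.14,"az":0,"dx":0,"dy":0,"dz":0,"gripper":0},{"ax":0,"ay":-0.14,"az":0,"dx":0,"dy":0,"dz":0,"gripper":0},{"ax":0,"ay":-0.14,"az":0,"dx":0,"dy":0,"dz":0,"gripper":0},{"ax":0,"ay":-0.14,"az":0,"dx":0,"dy":0,"dz":0,"gripper":0},{"ax":0,"ay":-0.02,"az":0,"dx":0,"dy":0,"dz":0,"gripper":0},{"ax":0,"ay":0,"az":0,"dx":0,"dy":0,"dz":0,"gripper":0},{"ax":0,"ay":0,"az":0,"dx":0,"dy":0,"dz":0,"gripper":0}]' 45
python3 st.py
python3 - <<'E'
from rig import optics
from h import *
for n in("scene","top"):
  c=optics.camera(n);np.savez(n+"4.npz",**c)
  cv2.imwrite(f"pics/{n}4.png",c["img"][:,:,::-1])
E
```

```text
time: 14.75
position: [0.5278, -0.1487, 0.3543]
tool_rot: [0.787, 0.458, -0.357, 0.207]
ft_force: [0.6, -0.9, -3.6]
grip_width: 0.0355
t 14.75 p [ 0.5278 -0.1487  0.3543] w 0.0355 q [-0.0942, 0.5256, 1.3522, -0.7597, 1.6666, 0.5082] F [ 0.6 -0.9 -3.6] M [ 0.77 -0.5   0.02]
x [ 0.325   0.5733 -0.7521] y [ 0.8693 -0.4943 -0.0012] z [-0.3725 -0.6534 -0.659 ] yawx 60.45
time: 15.55
position: [0.5276, -0.1498, 0.3558]
tool_rot: [0.613, 0.355, -0.61, 0.355]
ft_force: [0.3, 0.4, -2.6]
grip_width: 0.0358
t 15.55 p [ 0.5276 -0.1498  0.3558] w 0.0358 q [0.0066, 0.8142, 1.3772, -1.2416, 1.9883, 0.6934] F [ 0.3  0.4 -2.6] M [ 1.07 -0.62  0.02]
x [ 0.0033  0.0034 -1.    ] y [ 0.8683 -0.496   0.0012] z [-0.496  -0.8683 -0.0046] yawx 45.44
```

View pics/scene4.png

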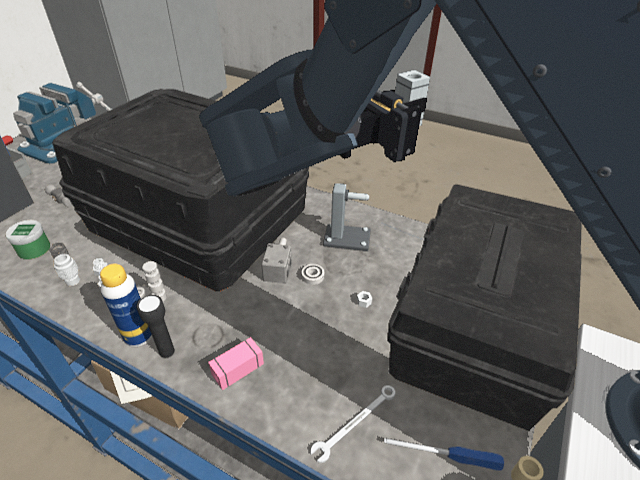

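View pics/top4.png

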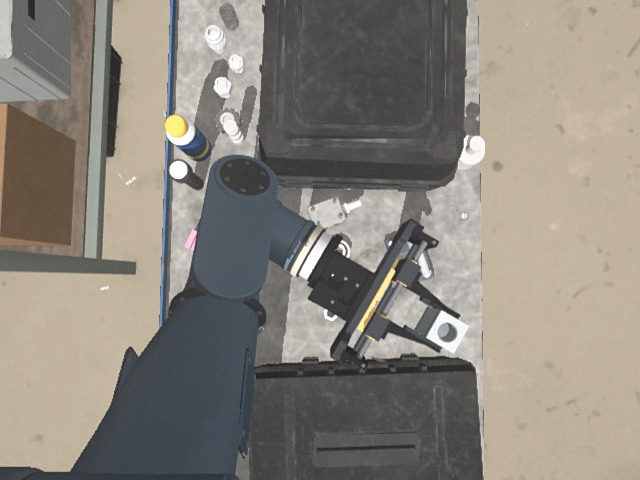

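The bar stands upright in the gripper with a hole facing up at top (447,331), clear of everything. The valve block and bearing look unmoved. I run a last depth and stillness check before handing in.

```bash
python3 - <<'E'
from h import *
from rig import robot
t=load("top4.npz");a=load("top0.npz");w=cloud(t)
print("hole z rows");
for v in range(318,346,3): print(v,(w[v,430:466:3,2]*1000).round(0))
s0=load("scene0.npz");s4=load("scene4.npz")
for n,i in(("block",(260,235,295,285)),("bearing",(300,260,326,286))):
    D=[cloud(s)[i[1]:i[3],i[0]:i[2]] for s in(s0,s4)]
    print(n,"median depth change mm",np.nanmedian(np.abs(D[1]-D[0]))*1000)
o=robot.get_obs();M=R.from_quat(o["tool_rot"]).as_matrix();print("bar mid",o["position"]-.0115*M[:,2],"tilt deg",np.degrees(np.arccos(-M[2,0])),"qd",np.abs(o["joint_velocities"]).max())
crop(s0,250,225,335,290,8,"pics/k0.png");crop(s4,250,225,335,290,8,"pics/k4.png")
A=cv2.imread("pics/k0.png");B=cv2.imread("pics/k4.png");cv2.imwrite("pics/k.png",cv2.resize(np.hstack([A,B]),(800,306)))
E
```

```text
hole z rows
318 [367. 380. 393. 396. 396. 397. 395. 396. 396. 364.  -1.  -1.]
321 [374. 387. 396. 397. 398. 396. 397. 395. 397. 395.   0.  -4.]
324 [380. 395. 398. 396. 358. 357. 363. 382. 395. 397. 396. 395.]
327 [389. 396. 397. 356. 358. 358. 361. 372. 388. 397. 395. 396.]
330 [ nan 397. 395. 360. 358. 358. 358. 369. 383. 395. 398. 396.]
333 [396. 396. 397. 358. 357. 359. 359. 373. 385. 395. 395. 395.]
336 [397. 396. 397. 358. 356. 363. 369. 380. 389. 397. 398. 395.]
339 [396. 398. 396. 397. 377. 377. 383. 390. 395. 394. 398.   3.]
342 [363. 367. 396. 396. 396. 396. 394. 398. 395. 398.  -1.  -3.]
345 [366. 363. 366. 396. 396. 397. 397. 396. 397. 398.   1.  -1.]
block median depth change mm 0.8552308162388389
bearing median depth change mm 0.8113065108724671
bar mid [ 0.53327948 -0.13962355  0.35686303] tilt deg 0.3125910210624793 qd 0.004623118073441349
```

View pics/k.png

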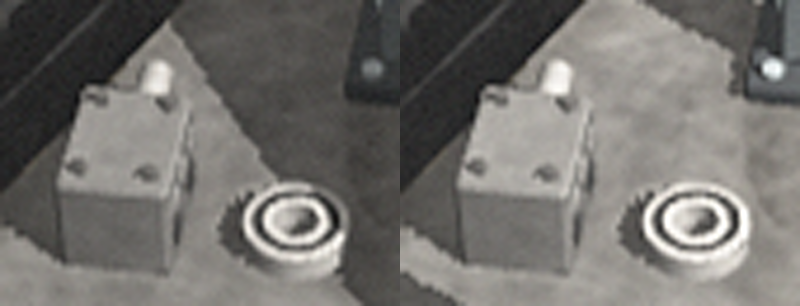

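Before (left) and after (right), the block and bearing sit at the same pixels. The upward hole measures about 38 mm deep (rim z 0.396, floor z 0.358). I hand in.

```bash
python3 -c "
from rig import robot
print(robot.hand_in())"
```

```text
the job is handed in; nothing more can be done
None
```

The job is done and handed in at about 15.7 s of the 51 s allowed: the spacer is held upright and still, with the deep hole facing up.

- **Finding the deep end:** the depth image showed the end facing the scene camera was only a 5 mm recess. I therefore offered the other end to the pin first.
- **Feeling on the pin:** the pin went in about 29 mm, by tool travel and by the length of pin still showing. The wrist felt only the bar's weight. I then drew it straight off, lifted, and turned it upright.
- **Final hold:** the bar's middle is at (0.533, −0.140, 0.357), tilted 0.3° and almost still. It hangs clear of everything, in front of the big case, gripped at 45 N.
- **Last checks:** the upward hole measures about 38 mm deep from above. The valve block and bearing are at the same pixels as at the start.

No check failed. The two cameras disagreed by 2–5 mm on positions, so I used their average, which stayed within the hole's clearance.

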